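# Populate an equipment rear panel: board, heat sink and two power supplies

### The arm

A 6-joint arm with a two-finger parallel gripper is mounted at the origin on the work surface. World frame = base frame: x ahead of the robot, y to its left, z up, the work surface at z = 0. Lengths are in mm, angles in rad, forces in N, time in s.
With the tool pointing down it reaches from about 350 to 975 mm from the base axis. Payload 7.1 kg.
Tool frame: the origin (TCP) lies midway between the tips of the shut fingers; the grasp point (between the pads) lies 19 mm behind it (ctrl.grip_depth is the distance from the TCP to the grasp point, in mm); z points along the fingers, y is the line along which they close (so a half turn about z gives the same grasp; the last joint's range is limited). The gripper opens to 88 mm and grips with 3 to 60 N. Pads are 20 mm wide; open, the fingers measure 115 mm over their backs; the gripper's body (75 mm by 178 mm) begins 61 mm behind the grasp point.
Start: joints at [1.226, 0.423, 1.63, -0, 1.089, -0.019], TCP at [200.01, 592.116, 222.675] pointing down, gripper open.
Joint ranges: [-3, 3], [-0.9, 2.11], [0.09, 2.58], [-1.31, 4.45], [0.11, 2.69], [-2.54, 2.54]. Speed limits (rad/s): [2.39, 2.39, 3.01, 3.14, 3.14, 3.14].

### API

Orientations are given as a rotation vector (axis times angle).
In Python, from workcell import ctrl, cams gives the robot as it stands.
- The arm moves only by the tool move_arm, never from a script. Its argument "steps" is a list of rows, each a list of 3 entries, a list of its own where there are three numbers: the shift along the tool's x, y, z in units of 25 mm (1.0 is 25 mm), then the turn about the tool's z in units of 5 degrees (1.0 is 5 degrees), then the closure, from 0 (fully open) to 1 (shut). A call has 1 to 20 rows; each row shifts and turns the commanded pose from where the row before left it, along the tool's axes as they then stand; what a row does not reach is not made up. A row lasts 1/12 s, in which the tool goes at most 41.7 mm and 7.16 degrees, less where a joint would pass 70% of its speed; a pose out of reach is approached as far as the arm can. A call is refused whole if a number of a shift passes 1 or a number of a turn 1, either way. A call with a gripper value outside its range is refused whole. The fingers move at their own pace and stop on an object; the grip force is fixed at half the most. Time passes only in rows, so rows that do not move let the fingers close. It gives the time, the measured TCP pose, the force, the opening and the grip force at its end, in the units of the state.
- ctrl.get_obs(): the state, without advancing time (a new reading comes with each control period).
- cams.get_image(name): name is "scene" or "top" or "wrist"; returns a dict with "image" (420x560x3 uint8, red, green, blue), "camera_matrix" (3x3 intrinsics, pixels), "xyz" and "rotation" of the camera in the world; the wrist camera has in their place "mount" (4x4, takes a point from camera to tool coordinates, whose origin is the TCP and whose axes are the flange's). Camera axes: x right, y down, z forward; pixel columns grow to the right and rows downward; lengths in mm; the calibration is good to about 2 mm. The wrist camera is an equidistant fisheye: a pixel r from the principal point sees the ray r / f radians off the axis. A picture is of the moment at which its call begins: read the wrist's pose just before it. There is no depth.
- ctrl.close_job(): hands the job in; it is judged then, once.
Trained networks look in the newest picture that a camera, given by its name, has taken for a name from the list of things; names that differ only in an ending like _2 or _b are one class to them, and where a whole thing is asked for, a point or a joint stands for the part that bears it (a point fixed in the world has none). Each returns a list of dicts, best first, with "p" (0 to 1); they miss things now and then, are a little off and sometimes report something else, mostly with a low value. They report only what shows in the picture. A call takes as long as a camera call. They do not tell look-alikes from the thing itself.
- cams.boxes_of(camera, thing): "rect" ([centre column, centre row, width, height] in pixels, round what is visible of it).
- cams.cut_out(camera, thing): "pixels" (420x560 bool, what is visible of it) and "rect" ([centre column, centre row, width, height] in pixels, round what is visible of it).
The state is a dict: "t": time; "qpos": joint angles; "qvel": joint speeds; "joint_torque": joint torques, N m; "ee_pos": TCP position; "orientation": TCP orientation; "ft_force": force on the tool from outside, world axes, zero at the start; "moment": the same for the moment, N m; "width": finger opening in mm; "grasp_force": force on a finger pad.
Only numpy, scipy, OpenCV 4.12 (cv2) and the standard library are available. Lean on these libraries where they do the work, as an engineer would, in place of code of your own. Each camera call takes 0.05 s, during which the arm holds its last target. There are 200 camera calls.

### The job

Fit out the dark grey rear panel. Lower the green circuit board over the four pins of the post mount until it rests on the standoff shoulders, then lower the finned heat-sink plate over the same pins so that it lies flat on the board; also put the long power supply flat in the long tray and the short one flat in the short tray. Set the parts down without dropping them, and do not shift the screw dish or the bit block that stand on the panel.

Things in the scene. Friction and masses are not known exactly. Their poses are not given: they have to be found in the camera images.
- board: Loose green circuit board, 74 (x) x 122 (y) x 4 mm, 0.16 kg, parts up. Origin: centre of underside; z up, y along the long side. Four through holes, 11 mm, at x = +-25, y = +-48 mm. Grip across x the black block in its middle: 36 (x) x 40 (y) x 18 mm, top 22 mm above the origin. White connectors 30 (x) x 10 mm, as high, at y = +-35. A half turn about z fits the same.
- heat_plate: Loose bare aluminium plate, 74 (x) x 122 (y) x 4 mm, 0.22 kg, flat below, with four 11 mm holes at x = +-25, y = +-48 mm like the board's. Grip across x the finned block in its middle: 36 (x) x 44 (y) x 20 mm, top 24 mm above the origin. Origin: centre of underside; z up, y along the long side. A half turn about z fits the same.
- long_supply: The longer of two loose bare steel power supply boxes with rows of vent holes on top: 46 (x) x 100 (y) x 34 mm high, 0.45 kg. Origin: centre of underside; z up, y along the long side; grip across x. A half turn about z fits the same.
- short_supply: The shorter of the two loose steel power supply boxes: 46 (x) x 66 (y) x 34 mm high, 0.30 kg. Origin: centre of underside; z up, y along the long side; grip across x. A half turn about z fits the same.
- post_mount: Steel plate 76 (x) x 122 (y) x 4 mm fixed on the 3 mm grey panel. At x = +-25, y = +-48 mm four standoffs: shoulder 15 mm across, top 20 mm above the origin, and on it a brass pin 6 mm across, tapered tip 54 mm above the origin. Board's origin seats at 20 mm; heat plate's, on the board's block, at 42 mm. Origin: centre of underside; z up, y along the long side.
- long_cradle: The longer of two shallow open aluminium trays fixed on the grey panel: 68 (x) x 122 (y) mm outside, 12 mm high, walls 4 mm thick, floor 4 mm above the origin; inside 60 x 114 mm, 7 mm play on each side of the long supply. Origin: centre of underside; z up, y along the long side.
- short_cradle: The shorter of the two aluminium trays, fixed on the grey panel: 68 (x) x 88 (y) mm outside, 12 mm high, walls 4 mm thick, floor 4 mm above the origin; inside 60 x 80 mm, 7 mm play on each side of the short supply. Origin: centre of underside; z up, y along the long side.
- screw_dish: Small black round dish of screws, 56 mm across, 16 mm high, standing on the grey panel: not to be shifted. Origin: centre of underside.
- bit_block: Black block of driver bits, 26 (x) x 52 (y) mm, 30 mm high with the bits, standing on the grey panel: not to be shifted. Origin: centre of underside.
Mind the look-alikes: they are no part of the job. What is shaped like the long_supply but orange or red is not meant.

How it is judged (in metres and radians):
At the end, for the whole second after the job is handed in: At rest, level (0.06 rad): board 17-23 mm and heat-sink plate 39-46 mm above the post mount's origin, within 6 mm of its centre, 0.2 rad of its yaw; each supply 1-8 mm above the origin of the tray of its own length, within 13 mm of its centre, 0.4 rad of its yaw (a half turn is the same) (horizontal distance between each of board, heat_plate and post_mount below 0.006 m and z of board in the frame of post_mount between 0.017 and 0.023 m and angle between each of board, heat_plate, long_supply, short_supply's own z axis and vertical below 0.06 rad and angle between the y axis of each of board, heat_plate and the y axis of post_mount, either way round below 0.2 rad and linear speed of each of board, heat_plate, long_supply, short_supply below 0.02 m/s and angular speed of each of board, heat_plate, long_supply, short_supply below 0.2 rad/s and z of heat_plate in the frame of post_mount between 0.039 and 0.046 m and horizontal distance between long_supply and long_cradle below 0.013 m and z of long_supply in the frame of long_cradle between 0.001 and 0.008 m and angle between the y axis of long_supply and the y axis of long_cradle, either way round below 0.4 rad and horizontal distance between short_supply and short_cradle below 0.013 m and z of short_supply in the frame of short_cradle between 0.001 and 0.008 m and angle between the y axis of short_supply and the y axis of short_cradle, either way round below 0.4 rad); the robot touches nothing.
It fails at once if a part is dropped: it moves faster than 0.7 m/s (a fall of about 25 mm) while the fingers do not hold it ((linear speed of board above 0.7 m/s and contact force between the fingers and board below 0.05 N) or (linear speed of heat_plate above 0.7 m/s and contact force between the fingers and heat_plate below 0.05 N) or (linear speed of long_supply above 0.7 m/s and contact force between the fingers and long_supply below 0.05 N) or (linear speed of short_supply above 0.7 m/s and contact force between the fingers and short_supply below 0.05 N)).
It fails at once if the screw dish or the bit block is shifted by more than 20 mm (distance of any of screw_dish, bit_block from where it was at the start of the episode above 0.02 m).
It also fails if it takes over 133 s, if anything falls off the work surface, if the arm or the gripper's body presses on something with over 40 N, if the wrist force passes 120 N, or if a joint passes its speed limit or range.

## Working session

There is one attempt and no reset: what is moved stays moved. The work goes in short steps, Python scripts to look and compute and a tool call to move; the robot and the scene stay as the last step left them, time stands still between calls to the robot, and variables do not carry over. Pictures are saved under pics/ and viewed, at most 14 in all, crops included, and the job is handed in when it is done.

Besides the shell and the picture viewer there is one more tool, called after "Request:" as a command line: name --argument value ..., lists and objects as JSON in quotes. move_arm: Moves the arm, as the interface text tells. Its arguments: {"type":"object","properties":{"steps":{"type":"array"}},"required":["steps"]}

```bash
mkdir -p pics; ls
cat > h.py <<'E'
import numpy as np, cv2
from workcell import ctrl, cams
from scipy.spatial.transform import Rotation as R
def shot(n,f):
    d=cams.get_image(n); cv2.imwrite('pics/'+f,d['image'][:,:,::-1]); return d
def pix2z(d,uv,z):
    uv=np.atleast_2d(uv).astype(float); K=d['camera_matrix']; Rm=np.array(d['rotation'])
    if Rm.shape!=(3,3): Rm=R.from_rotvec(Rm).as_matrix()
    r=(np.linalg.inv(K)@np.c_[uv,np.ones(len(uv))].T).T@Rm.T
    c=np.array(d['xyz']); return c+r*((z-c[2])/r[:,2])[:,None]
E
python3 - <<'E'
from h import *
o=ctrl.get_obs(); print({k:np.round(v,3) for k,v in o.items()})
for n in ['top','scene']:
    d=shot(n,n+'0.png'); print(n,np.round(d['camera_matrix'],1).tolist(),np.round(d['xyz'],1),np.round(d['rotation'],4).tolist())
    for t in ['board','heat_plate','long_supply','short_supply','post_mount','long_cradle','short_cradle','screw_dish','bit_block']:
        print(t,[(round(x['p'],2),np.round(x['rect']).astype(int).tolist()) for x in cams.boxes_of(n,t)[:4]])
E
```

```text
pics
{'t': np.float64(0.0), 'qpos': array([ 1.226,  0.424,  1.631, -0.   ,  1.089, -0.019]), 'qvel': array([-0.002,  0.   ,  0.001, -0.   ,  0.001, -0.   ]), 'joint_torque': array([ 2.0000e-03, -5.4459e+01, -2.7369e+01,  6.5000e-02,  2.2000e-02,
       -0.0000e+00]), 'ee_pos': array([199.832, 591.601, 221.91 ]), 'orientation': array([-5.1e-01, -3.1e+00,  2.0e-03]), 'ft_force': array([-0.944,  0.087, -0.051]), 'moment': array([-0.033, -0.024,  0.016]), 'grasp_force': np.float64(0.0), 'width': np.float64(88.088)}
top [[468.5, 0.0, 279.2], [0.0, 468.5, 206.4], [0.0, 0.0, 1.0]] [ 424.5   85.3 1224.4] [-2.2065, 2.165, -0.1117]
board [(0.75, [437, 256, 46, 30])]
heat_plate [(0.72, [180, 257, 55, 42])]
long_supply [(0.79, [105, 273, 39, 44]), (0.76, [139, 138, 42, 36]), (0.6, [176, 182, 42, 23])]
short_supply [(0.93, [427, 186, 31, 24])]
post_mount [(0.79, [271, 229, 51, 38]), (0.18, [365, 158, 20, 13])]
long_cradle [(0.57, [306, 158, 50, 38])]
short_cradle [(0.84, [351, 231, 37, 28])]
screw_dish [(0.52, [244, 162, 21, 24])]
bit_block [(0.54, [367, 157, 19, 14])]
scene [[432.6, 0.0, 274.9], [0.0, 432.6, 210.6], [0.0, 0.0, 1.0]] [1155.5 -207.3  857.3] [-2.13, -1.3243, 0.4808]
board [(0.71, [87, 246, 60, 44])]
heat_plate [(0.78, [326, 156, 45, 36])]
long_supply [(0.86, [372, 197, 44, 30]), (0.81, [369, 125, 21, 31]), (0.57, [425, 212, 45, 25])]
short_supply [(0.59, [115, 295, 35, 33])]
post_mount [(0.66, [260, 199, 51, 32])]
long_cradle [(0.64, [262, 267, 59, 37])]
short_cradle [(0.55, [180, 227, 47, 31])]
screw_dish [(0.86, [323, 235, 21, 21])]
bit_block [(0.58, [196, 300, 28, 24])]
```

Run:
```python
import cv2
i=cv2.imread('pics/top0.png')[110:310,80:480]
cv2.imwrite('pics/top0c.png',cv2.resize(i,None,fx=2,fy=2,interpolation=cv2.INTER_CUBIC))
```

```text
(no output)
```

View pics/top0c.png

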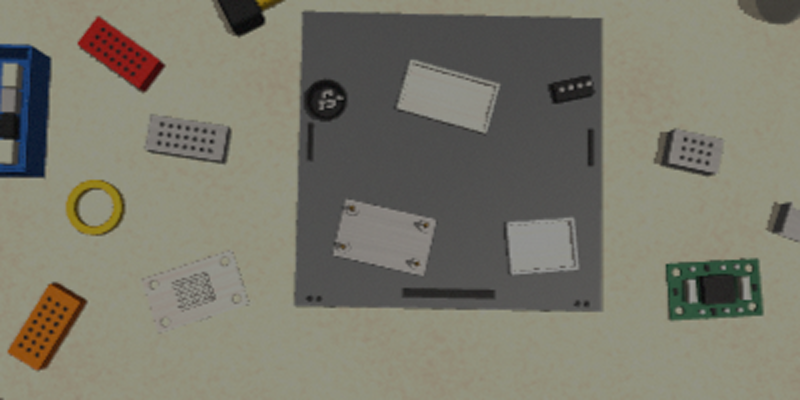

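```bash
cat >> h.py <<'E'
from scipy.optimize import minimize
def box(x,y,z0,z1): return np.array([[sx*x/2,sy*y/2,z] for sx in(-1,1) for sy in(-1,1) for z in(z0,z1)],float)
def ring(cx,cy,r,z): a=np.linspace(0,2*np.pi,16,endpoint=False); return np.c_[cx+r*np.cos(a),cy+r*np.sin(a),0*a+z]
M={'board':[box(74,122,0,4),box(36,40,4,22),box(30,80,4,22)],'heat_plate':[box(74,122,0,4),box(36,44,4,24)],
'long_supply':[box(46,100,0,34)],'short_supply':[box(46,66,0,34)],'long_cradle':[box(68,122,0,12)],'short_cradle':[box(68,88,0,12)],
'post_mount':[box(76,122,0,4)]+[np.r_[ring(sx*25,sy*48,7.5,20),ring(sx*25,sy*48,3,48),ring(sx*25,sy*48,.5,54)] for sx in(-1,1) for sy in(-1,1)],
'screw_dish':[np.r_[ring(0,0,28,0),ring(0,0,28,16)]],'bit_block':[box(26,52,0,30)]}
Z0=dict(post_mount=3,long_cradle=3,short_cradle=3,screw_dish=3,bit_block=3)
def toolT(o): return R.from_rotvec(o['orientation']).as_matrix(),np.array(o['ee_pos'])
def proj(d,P,o=None):
    K=d['camera_matrix']
    if 'mount' in d:
        Rt,p=toolT(o); m=np.array(d['mount']); q=((P-p)@Rt-m[:3,3])@m[:3,:3]
        r=np.linalg.norm(q[:,:2],axis=1)+1e-9; th=np.arctan2(r,q[:,2])
        return np.c_[K[0,0]*th*q[:,0]/r+K[0,2],K[1,1]*th*q[:,1]/r+K[1,2]]
    Rm=np.array(d['rotation']); Rm=Rm if Rm.shape==(3,3) else R.from_rotvec(Rm).as_matrix()
    q=(P-np.array(d['xyz']))@Rm; return np.c_[K[0,0]*q[:,0]/q[:,2]+K[0,2],K[1,1]*q[:,1]/q[:,2]+K[1,2]]
def dens(b):
    i=[(0,1),(0,2),(0,4),(1,3),(1,5),(2,3),(2,6),(3,7),(4,5),(4,6),(5,7),(6,7)]
    return np.vstack([b]+[b[j]+(b[k]-b[j])*np.linspace(0,1,8)[:,None] for j,k in i]) if len(b)==8 else b
def render(d,t,x,o,z,S=4):
    im=np.zeros((420*S//1,560*S),np.uint8); c,s=np.cos(x[2]),np.sin(x[2])
    for b in M[t]:
        P=dens(b)@np.array([[c,s,0],[-s,c,0],[0,0,1]])+[x[0],x[1],z]
        u=proj(d,P,o); cv2.fillConvexPoly(im,np.round(cv2.convexHull(((u+.5)*S-.5).astype(np.float32))*16).astype(int),255,shift=4)
    return im
def fit(d,t,mask,x0,o=None,z=None,S=4):
    z=Z0.get(t,0) if z is None else z
    m=cv2.resize(mask.astype(np.uint8)*255,None,fx=S,fy=S,interpolation=cv2.INTER_LINEAR)>127
    def f(x):
        r=render(d,t,[x[0],x[1],x[2]/50],o,z,S)>0; return -(r&m).sum()/max((r|m).sum(),1)
    x=np.array([x0[0],x0[1],x0[2]*50])
    for st in(20,5):
        s=minimize(f,x,method='Nelder-Mead',options=dict(initial_simplex=np.vstack([x]+[x+st*e for e in np.eye(3)]),xatol=.1,fatol=1e-5,maxiter=150)); x=s.x
    return np.array([x[0],x[1],x[2]/50]),-s.fun
def topfind(d,t,rect=None,n='top'):
    c=cams.cut_out(n,t)
    if rect is not None: c=sorted(c,key=lambda e:np.hypot(e['rect'][0]-rect[0],e['rect'][1]-rect[1]))
    m=c[0]['pixels']; k=cv2.findContours(m.astype(np.uint8),0,2)[0]; k=max(k,key=cv2.contourArea)
    z=Z0.get(t,0); q=pix2z(d,cv2.boxPoints(cv2.minAreaRect(k)),z+10)[:,:2]
    e1,e2=q[1]-q[0],q[2]-q[1]; e=e1 if np.hypot(*e1)>np.hypot(*e2) else e2
    return fit(d,t,m,[*q.mean(0),np.arctan2(-e[0],e[1])])
def wrap(a,p=np.pi): return (a+p/2)%p-p/2
def yaw(o): Rt,_=toolT(o); return np.arctan2(Rt[1,1],Rt[0,1])  # direction of tool y
E
python3 - <<'E'
from h import *
o=ctrl.get_obs(); print(np.round(toolT(o)[0],3).tolist())
d=cams.get_image('top')
for t in M:
    x,s=topfind(d,t,(176,182) if t=='long_supply' else None); print(t,np.round(x,3),'yawdeg',round(np.degrees(wrap(x[2])),1),round(s,3))
o=ctrl.get_obs(); w=shot('wrist','w0.png'); print(np.round(w['mount'],3).tolist(),np.round(w['camera_matrix'],1).tolist())
E
```

```text
[[-0.947, 0.32, -0.0], [0.32, 0.947, 0.0], [0.0, 0.0, -1.0]]
board [ 411.938 -348.434   -3.065] yawdeg 4.4 0.934
heat_plate [396.794 325.66   -2.817] yawdeg 18.6 0.925
long_supply [592.773 338.767   2.988] yawdeg -8.8 0.942
short_supply [ 588.802 -315.513    2.912] yawdeg -13.2 0.953
long_cradle [656.338   2.91    2.885] yawdeg -14.7 0.958
short_cradle [ 463.86  -121.637   -3.041] yawdeg 5.8 0.959
post_mount [472.046  83.96    2.923] yawdeg -12.5 0.925Traceback (most recent call last):
  File "<stdin>", line 5, in <module>
  File "h.py", line 49, in topfind
    m=c[0]['pixels']; k=cv2.findContours(m.astype(np.uint8),0,2)[0]; k=max(k,key=cv2.contourArea)
      ~^^^
IndexError: list index out of range
```

```bash
cat >> h.py <<'E'
def plan(x,y,z,a):
    """a: wanted direction of tool y (rad). prints turn units and, in the frame after it, shift units"""
    o=ctrl.get_obs(); Rt,p=toolT(o); dt=wrap(a-yaw(o)); b=yaw(o)+dt
    ex=np.array([-np.sin(b),np.cos(b)]); ey=np.array([np.cos(b),np.sin(b)]); D=np.array([x,y])-p[:2]
    print('t',round(float(o['t']),2),'pos',np.round(p,1),'turn',round(-np.degrees(dt)/5,2),'shift',np.round([D@ex/25,D@ey/25,(p[2]-z)/25],2),'q6',round(o['qpos'][5],2))
E
python3 - <<'E'
from h import *
plan(592.8,338.8,220,np.radians(-8.8))
E
```

```text
t 1.45 pos [200.  592.1 222.7] turn 16.03 shift [-7.61 17.08  0.11] q6 -0.02
```

Request:
move_arm --steps '[[[0, 0, 0], [1], [0]], [[0, 0, 0], [1], [0]], [[0, 0, 0], [1], [0]], [[0, 0, 0], [1], [0]], [[0, 0, 0], [1], [0]], [[0, 0, 0], [1], [0]], [[0, 0, 0], [1], [0]], [[0, 0, 0], [1], [0]], [[0, 0, 0], [1], [0]], [[0, 0, 0], [1], [0]], [[0, 0, 0], [1], [0]], [[0, 0, 0], [1], [0]], [[0, 0, 0], [1], [0]], [[0, 0, 0], [1], [0]], [[0, 0, 0], [1], [0]], [[0, 0, 0], [1], [0]]]'

```text
schema error: expected a number
```

Request:
move_arm --steps '[[[0, 0, 0], 1, 0], [[0, 0, 0], 1, 0], [[0, 0, 0], 1, 0], [[0, 0, 0], 1, 0], [[0, 0, 0], 1, 0], [[0, 0, 0], 1, 0], [[0, 0, 0], 1, 0], [[0, 0, 0], 1, 0], [[0, 0, 0], 1, 0], [[0, 0, 0], 1, 0], [[0, 0, 0], 1, 0], [[0, 0, 0], 1, 0], [[0, 0, 0], 1, 0], [[0, 0, 0], 1, 0], [[0, 0, 0], 1, 0], [[0, 0, 0], 1, 0]]'

```text
t: 2.78
ee_pos: [200.0, 592.1, 222.7]
orientation: [2.387, 2.042, 0.0]
ft_force: [0.7, 0.8, -0.2]
width: 87.9
grasp_force: 0.0
```

Request:
move_arm --steps '[[[-0.42, 0.95, 0], 0, 0], [[-0.42, 0.95, 0], 0, 0], [[-0.42, 0.95, 0], 0, 0], [[-0.42, 0.95, 0], 0, 0], [[-0.42, 0.95, 0], 0, 0], [[-0.42, 0.95, 0], 0, 0], [[-0.42, 0.95, 0], 0, 0], [[-0.42, 0.95, 0], 0, 0], [[-0.42, 0.95, 0], 0, 0], [[-0.42, 0.95, 0], 0, 0], [[-0.42, 0.95, 0], 0, 0], [[-0.42, 0.95, 0], 0, 0], [[-0.42, 0.95, 0], 0, 0], [[-0.42, 0.95, 0], 0, 0], [[-0.42, 0.95, 0], 0, 0], [[-0.42, 0.95, 0], 0, 0], [[-0.42, 0.95, 0], 0, 0], [[-0.42, 0.95, 0], 0, 0], [[0, 0, 0], 0, 0]]'

```text
t: 4.37
ee_pos: [597.7, 338.3, 222.7]
orientation: [2.385, 2.043, 0.002]
ft_force: [-0.1, -0.5, -0.2]
width: 87.8
grasp_force: 0.0
```

Run:
```python
from h import *
plan(592.8,338.8,220,np.radians(-8.8))
o=ctrl.get_obs(); w=shot('wrist','w1.png'); print(np.round(w['mount'],3).tolist(),np.round(w['camera_matrix'],1).tolist())
for t in M:
    for c in cams.cut_out('wrist',t)[:2]: print(t,round(c['p'],2),np.round(c['rect']))
for t,x0 in dict(long_supply=[592.8,338.8,np.radians(-8.8)]).items():
    for c in cams.cut_out('wrist',t)[:2]: x,s=fit(w,t,c['pixels'],x0,o,S=2); print(t,np.round(x,3),np.round(np.degrees(x[2]),1),s)
```

```text
t 4.37 pos [597.7 338.3 222.7] turn -0.01 shift [-0.01 -0.2   0.11] q6 0.65
[[-0.0, -0.966, -0.26, 70.759], [1.0, -0.001, 0.0, -0.468], [-0.001, -0.26, 0.966, -161.755], [0.0, 0.0, 0.0, 1.0]] [[325.2, 0.0, 275.5], [0.0, 325.2, 202.0], [0.0, 0.0, 1.0]]
long_supply 0.81 [270. 179.  47.  91.]
long_supply 0.72 [68. 85. 77. 47.]
long_cradle 0.85 [350. 351.  48.  10.]
post_mount 0.87 [219. 346.  48.  39.]
screw_dish 0.68 [335. 289.  36.  10.]
long_supply [ 5.92229e+02  3.41032e+02 -1.31000e-01] -7.5 0.959447124788108
long_supply [ 5.928e+02  3.388e+02 -1.540e-01] -8.8 -0.0
```

View pics/w1.png

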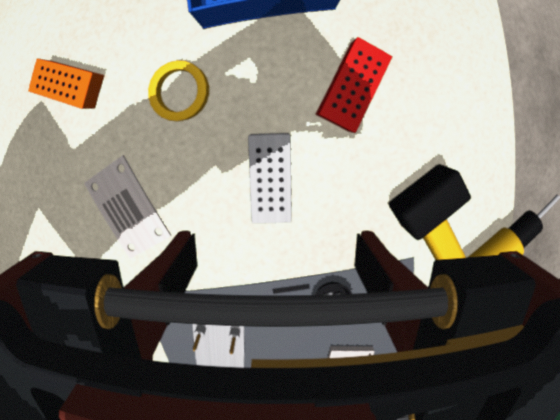

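Request:
move_arm --steps '[[[0.04, -0.22, 0.95], -0.1, 0], [[0, 0, 0.95], 0, 0], [[0, 0, 0.95], 0, 0], [[0, 0, 0.95], 0, 0], [[0, 0, 0.95], 0, 0], [[0, 0, 0.95], 0, 0], [[0, 0, 0.95], 0, 0], [[0, 0, 0.95], 0, 0], [[0, 0, 0.5], 0, 0], [[0, 0, 0.37], 0, 0], [[0, 0, 0], 0, 0.3], [[0, 0, 0], 0, 0.6], [[0, 0, 0], 0, 1], [[0, 0, 0], 0, 1], [[0, 0, 0], 0, 1], [[0, 0, 0], 0, 1], [[0, 0, 0], 0, 1]]'

```text
t: 6.33
ee_pos: [590.0, 343.0, 12.0]
orientation: [2.373, 2.057, 0.004]
ft_force: [1.7, -0.6, 3.3]
width: 46.1
grasp_force: 30.0
```

Request:
move_arm --steps '[[[0, 0, -0.3], 0, 1], [[0, 0, -0.8], 0, 1], [[0, 0, -1], 0, 1], [[0, 0, -1], 0, 1], [[0, 0, -1], 0, 1], [[0, 0, 0], 1, 1], [[0, 0, 0], 0.3, 1], [[0, 0, 0], 0, 1]]'

```text
t: 7.0
ee_pos: [588.2, 342.4, 113.8]
orientation: [-2.488, -1.918, 0.001]
ft_force: [0.3, 0.5, -4.8]
width: 45.9
grasp_force: 30.0
```

Run:
```python
from h import *
plan(656.3,2.9,115,np.radians(-14.7))
o=ctrl.get_obs(); w=cams.get_image('wrist')
for t,x0 in dict(long_supply=[592.8,338.8,np.radians(-14)],long_cradle=[656.3,2.9,np.radians(-14.7)]).items():
    for c in cams.cut_out('wrist',t)[:3]: x,s=fit(w,t,c['pixels'],x0,o,S=2,z=(100 if t=='long_supply' else 3)); print(t,c['rect'],np.round(x,3),np.round(np.degrees(x[2]),1),s)
```

```text
t 7.0 pos [588.2 342.4 113.8] turn -0.0 shift [-12.45   6.08  -0.05] q6 0.77
long_supply [277.6, 255.4, 104.5, 194.1] [ 5.87453e+02  3.40881e+02 -2.56000e-01] -14.7 0.8328109388045606
long_supply [27.1, 112.4, 54.2, 55.8] [ 5.928e+02  3.388e+02 -2.440e-01] -14.0 -0.0
long_supply [382.6, 65.6, 95.3, 131.2] [ 5.928e+02  3.388e+02 -2.440e-01] -14.0 -0.0
```

Request:
move_arm --steps '[[[-0.5, 0.24, 0], 0, 1], [[-0.92, 0.45, 0], 0, 1], [[-0.92, 0.45, 0], 0, 1], [[-0.92, 0.45, 0], 0, 1], [[-0.92, 0.45, 0], 0, 1], [[-0.92, 0.45, 0], 0, 1], [[-0.92, 0.45, 0], 0, 1], [[-0.92, 0.45, 0], 0, 1], [[-0.92, 0.45, 0], 0, 1], [[-0.92, 0.45, 0], 0, 1], [[-0.92, 0.45, 0], 0, 1], [[-0.92, 0.45, 0], 0, 1], [[-0.92, 0.45, 0], 0, 1], [[-0.92, 0.45, 0], 0, 1], [[0, 0, 0], 0, 1], [[0, 0, 0], 0, 1]]'

```text
t: 8.48
ee_pos: [656.9, 0.8, 112.9]
orientation: [-2.489, -1.917, 0.001]
ft_force: [-1.5, -0.2, -4.4]
width: 45.8
grasp_force: 30.0
```

Run:
```python
from h import *
plan(656.3,2.9,18,np.radians(-14.7))
o=ctrl.get_obs(); w=shot('wrist','w2.png')
for t,x0 in dict(long_supply=[656,2,np.radians(-14.7)],long_cradle=[656.3,2.9,np.radians(-14.7)]).items():
    for c in cams.cut_out('wrist',t)[:2]: x,s=fit(w,t,c['pixels'],x0,o,S=2,z=(100 if t=='long_supply' else 3)); print(t,c['rect'],np.round(x,3),np.round(np.degrees(x[2]),1),s)
```

```text
t 8.48 pos [656.9   0.8 112.9] turn -0.02 shift [ 0.07 -0.04  3.8 ] q6 0.24
long_supply [276.8, 256.2, 107.0, 191.0] [ 6.5618e+02 -5.1600e-01 -2.5700e-01] -14.7 0.8281284153005465
long_cradle [274.1, 141.7, 89.6, 33.5] [ 6.56414e+02  5.23500e+00 -2.66000e-01] -15.3 0.24679295304883264
```

View pics/w2.png

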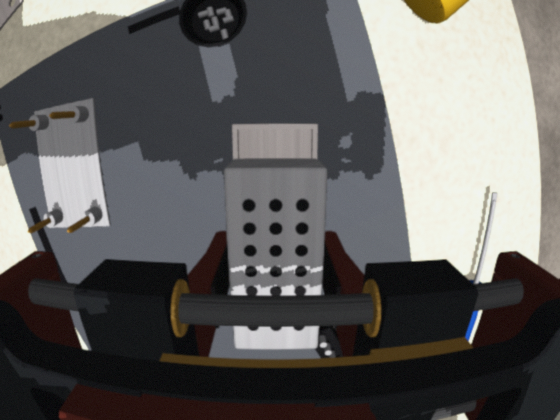

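Request:
move_arm --steps '[[[0.08, 0, 0.8], 0, 1], [[0, 0, 0.8], 0, 1], [[0, 0, 0.8], 0, 1], [[0, 0, 0.6], 0, 1], [[0, 0, 0.4], 0, 1], [[0, 0, 0.2], 0, 1], [[0, 0, 0.1], 0, 1], [[0, 0, 0.04], 0, 1], [[0, 0, 0], 0, 1]]'

```text
t: 9.38
ee_pos: [658.4, 4.8, 20.5]
orientation: [2.486, 1.919, 0.001]
ft_force: [0.2, 0.1, -4.2]
width: 45.9
grasp_force: 30.0
```

Request:
move_arm --steps '[[[0, 0, 0.05], 0, 1], [[0, 0, 0.03], 0, 1], [[0, 0, 0], 0, 1], [[0, 0, 0], 0, 1]]'

```text
t: 9.72
ee_pos: [658.5, 4.7, 19.0]
orientation: [2.486, 1.919, 0.002]
ft_force: [-0.4, -0.4, 3.3]
width: 46.1
grasp_force: 30.0
```

Request:
move_arm --steps '[[[0, 0, 0], 0, 0.3], [[0, 0, 0], 0, 0], [[0, 0, 0], 0, 0], [[0, 0, 0], 0, 0], [[0, 0, 0], 0, 0], [[0, 0, -0.4], 0, 0], [[0, 0, -0.9], 0, 0], [[0, 0, -0.9], 0, 0], [[0, 0, -1], 0, 0], [[0, 0, -1], 0, 0], [[0, 0, -1], 0, 0], [[0, 0, -1], 0, 0], [[0, 0, -1], 0, 0], [[0, 0, -1], -0.3, 0]]'

```text
t: 10.88
ee_pos: [657.6, 4.7, 225.0]
orientation: [2.461, 1.952, 0.001]
ft_force: [-0.1, -0.6, -0.4]
width: 87.9
grasp_force: 0.0
```

Run:
```python
from h import *
plan(588.8,-315.5,220,np.radians(-13.2))
d=cams.get_image('top')
for t in ['long_cradle','long_supply']:
    for c in cams.cut_out('top',t)[:3]: print(t,c['p'],c['rect'],fit(d,t,c['pixels'],[656.3,2.9,np.radians(-14.7)],z=7 if 'supp' in t else 3))
```

```text
t 10.88 pos [657.6   4.7 225. ] turn 0.01 shift [-13.1    0.25   0.2 ] q6 0.22
long_supply 0.77 [141.7, 136.9, 42.4, 36.7] (array([ 6.563000e+02,  2.900000e+00, -2.565634e-01]), np.float64(-0.0))
long_supply 0.59 [102.2, 273.6, 38.9, 40.1] (array([ 6.563000e+02,  2.900000e+00, -2.565634e-01]), np.float64(-0.0))
```

Request:
move_arm --steps '[[[-0.6, 0, 0], 0, 0], [[-0.98, 0.02, 0], 0, 0], [[-0.98, 0.02, 0], 0, 0], [[-0.98, 0.02, 0], 0, 0], [[-0.98, 0.02, 0], 0, 0], [[-0.98, 0.02, 0], 0, 0], [[-0.98, 0.02, 0], 0, 0], [[-0.98, 0.02, 0], 0, 0], [[-0.98, 0.02, 0], 0, 0], [[-0.98, 0.02, 0], 0, 0], [[-0.98, 0.02, 0], 0, 0], [[-0.98, 0.02, 0], 0, 0], [[-0.98, 0.02, 0], 0, 0], [[-0.74, 0.01, 0], 0, 0], [[0, 0, 0], 0, 0], [[0, 0, 0], 0, 0]]'

```text
t: 12.37
ee_pos: [587.5, -316.6, 221.1]
orientation: [-2.462, -1.947, 0.002]
ft_force: [1.0, -0.0, -0.2]
width: 87.6
grasp_force: 0.0
```

Run:
```python
from h import *
d=shot('top','top1.png')
for t in ['long_cradle','long_supply']:
    for c in cams.cut_out('top',t)[:3]: print(t,c['p'],c['rect'],fit(d,t,c['pixels'],[656.3,2.9,np.radians(-14.7)],z=7 if 'supp' in t else 3))
o=ctrl.get_obs();w=shot('wrist','w3.png')
for t,x0 in dict(short_supply=[588.8,-315.5,np.radians(-13.2)]).items():
    for c in cams.cut_out('wrist',t)[:2]:
        x,s=fit(w,t,c['pixels'],x0,o,S=2); print(t,c['rect'],np.round(x,3),np.round(np.degrees(x[2]),1),s); plan(*((x[:2]+x0[:2])/2),12,x[2])
```

```text
long_cradle 0.84 [305.7, 158.4, 49.0, 35.1] (array([ 6.56051022e+02,  2.98112424e+00, -2.59993638e-01]), np.float64(0.29281574740207833))
long_cradle 0.22 [242.9, 162.4, 20.2, 22.4] (array([ 6.563000e+02,  2.900000e+00, -2.565634e-01]), np.float64(-0.0))
long_supply 0.96 [140.9, 136.8, 44.1, 38.7] (array([ 6.563000e+02,  2.900000e+00, -2.565634e-01]), np.float64(-0.0))
long_supply 0.84 [307.8, 157.6, 39.8, 27.7] (array([ 6.57436094e+02,  1.52849256e+00, -2.52664137e-01]), np.float64(0.9529871144084342))
long_supply 0.8 [105.5, 274.4, 40.8, 43.9] (array([ 6.563000e+02,  2.900000e+00, -2.565634e-01]), np.float64(-0.0))
short_supply [276.3, 180.0, 46.0, 63.8] [ 5.88411e+02 -3.14852e+02 -2.01000e-01] -11.5 0.9601820250284414
t 12.62 pos [ 589.3 -314.6  222.6] turn -0.32 shift [-0.03 -0.02  8.42] q6 -0.28
```

Request:
move_arm --steps '[[[-0.03, -0.02, 0.95], -0.15, 0], [[0, 0, 0.95], 0, 0], [[0, 0, 0.95], 0, 0], [[0, 0, 0.95], 0, 0], [[0, 0, 0.95], 0, 0], [[0, 0, 0.95], 0, 0], [[0, 0, 0.95], 0, 0], [[0, 0, 0.95], 0, 0], [[0, 0, 0.5], 0, 0], [[0, 0, 0.33], 0, 0], [[0, 0, 0], 0, 0.3], [[0, 0, 0], 0, 0.6], [[0, 0, 0], 0, 1], [[0, 0, 0], 0, 1], [[0, 0, 0], 0, 1], [[0, 0, 0], 0, 1], [[0, 0, 0], 0, 1]]'

```text
t: 14.03
ee_pos: [588.9, -316.5, 12.9]
orientation: [2.448, 1.968, 0.0]
ft_force: [-0.5, -0.5, 2.4]
width: 46.1
grasp_force: 29.9
```

Request:
move_arm --steps '[[[0, 0, -0.3], 0, 1], [[0, 0, -0.8], 0, 1], [[0, 0, -1], 0, 1], [[0, 0, -1], 0, 1], [[0, 0, -1], 0, 1], [[0, 0, 0], -1, 1], [[0, 0, 0], -1, 1], [[0, 0, 0], -1, 1], [[0, 0, 0], -0.6, 1], [[0, 0, 0], 0, 1], [[0, 0, 0], 0, 1]]'

```text
t: 14.95
ee_pos: [588.3, -316.1, 114.6]
orientation: [-2.112, -2.325, 0.0]
ft_force: [-0.2, -0.0, -3.6]
width: 45.7
grasp_force: 29.9
```

Run:
```python
from h import *
plan(463.9,-121.6,113,np.radians(5.8))
```

```text
t 14.95 pos [ 588.3 -316.1  114.6] turn -0.06 shift [ 8.24 -4.16  0.06] q6 -0.61
```

Request:
move_arm --steps '[[[0.5, -0.25, 0], -0.06, 1], [[0.86, -0.434, 0], 0, 1], [[0.86, -0.434, 0], 0, 1], [[0.86, -0.434, 0], 0, 1], [[0.86, -0.434, 0], 0, 1], [[0.86, -0.434, 0], 0, 1], [[0.86, -0.434, 0], 0, 1], [[0.86, -0.434, 0], 0, 1], [[0.86, -0.434, 0], 0, 1], [[0.86, -0.434, 0], 0, 1], [[0, 0, 0], 0, 1], [[0, 0, 0], 0, 1]]'

```text
t: 15.95
ee_pos: [463.7, -121.2, 114.9]
orientation: [-2.104, -2.332, 0.0]
ft_force: [-0.3, 0.2, -3.3]
width: 45.6
grasp_force: 29.9
```

Run:
```python
from h import *
plan(463.9,-121.6,20,np.radians(5.8))
o=ctrl.get_obs();w=cams.get_image('wrist')
for c in cams.cut_out('wrist','short_supply')[:2]:
        x,s=fit(w,'short_supply',c['pixels'],[463.9,-121.6,np.radians(5.8)],o,S=2,z=101); print(c['rect'],np.round(x,3),np.round(np.degrees(x[2]),1),s);
```

```text
t 15.95 pos [ 463.7 -121.2  114.9] turn 0.02 shift [-0.02  0.01  3.8 ] q6 -0.38
[274.2, 239.2, 101.1, 110.9] [ 4.63289e+02 -1.20178e+02  1.31000e-01] 7.5 0.8042973621103118
```

Request:
move_arm --steps '[[[0, 0, 0.8], 0, 1], [[0, 0, 0.8], 0, 1], [[0, 0, 0.8], 0, 1], [[0, 0, 0.6], 0, 1], [[0, 0, 0.4], 0, 1], [[0, 0, 0.2], 0, 1], [[0, 0, 0.1], 0, 1], [[0, 0, 0.04], 0, 1], [[0, 0, 0.04], 0, 1], [[0, 0, 0], 0, 1], [[0, 0, 0], 0, 1]]'

```text
t: 16.97
ee_pos: [464.7, -122.1, 20.8]
orientation: [2.104, 2.332, 0.001]
ft_force: [0.2, -0.1, -2.6]
width: 46.1
grasp_force: 29.9
```

Request:
move_arm --steps '[[[0, 0, 0.04], 0, 1], [[0, 0, 0.04], 0, 1], [[0, 0, 0], 0, 1], [[0, 0, 0], 0, 1]]'

```text
t: 17.3
ee_pos: [464.7, -122.0, 19.8]
orientation: [2.103, 2.332, 0.001]
ft_force: [-3.2, 1.0, 16.5]
width: 45.6
grasp_force: 29.9
```

Request:
move_arm --steps '[[[0, 0, 0], 0, 0.3], [[0, 0, 0], 0, 0], [[0, 0, 0], 0, 0], [[0, 0, 0], 0, 0], [[0, 0, 0], 0, 0], [[0, 0, -0.4], 0, 0], [[0, 0, -0.9], 0, 0], [[0, 0, -0.9], 0, 0], [[0, 0, -1], 0, 0], [[0, 0, -1], 0, 0], [[0, 0, -1], 0, 0], [[0, 0, -1], 0, 0], [[0, 0, -1], 0, 0], [[0, 0, -0.8], 1, 0], [[0, 0, 0], 1, 0], [[0, 0, 0], 1, 0], [[0, 0, 0], 0.65, 0]]'

```text
t: 18.72
ee_pos: [464.2, -121.9, 219.4]
orientation: [2.451, 1.963, 0.001]
ft_force: [-1.0, 0.6, -0.1]
width: 87.4
grasp_force: 0.0
```

Run:
```python
from h import *
plan(472,84,220,np.radians(-12.5))
```

```text
t 18.72 pos [ 464.2 -121.9  219.4] turn -0.02 shift [ 8.11 -1.48 -0.02] q6 -0.06
```

Request:
move_arm --steps '[[[0.6, -0.11, 0], 0, 0], [[0.94, -0.17, 0], 0, 0], [[0.94, -0.17, 0], 0, 0], [[0.94, -0.17, 0], 0, 0], [[0.94, -0.17, 0], 0, 0], [[0.94, -0.17, 0], 0, 0], [[0.94, -0.17, 0], 0, 0], [[0.94, -0.17, 0], 0, 0], [[0.93, -0.17, 0], 0, 0], [[0, 0, 0], 0, 0], [[0, 0, 0], 0, 0], [[0, 0, 0], 0, 0]]'

```text
t: 19.72
ee_pos: [471.5, 83.7, 218.4]
orientation: [2.447, 1.97, -0.0]
ft_force: [-0.1, 0.5, -1.0]
width: 87.9
grasp_force: 0.0
```

Run:
```python
from h import *
o=ctrl.get_obs(); w=shot('wrist','w4.png'); plan(472,84,220,np.radians(-12.5))
c=cams.cut_out('wrist','post_mount')[0]; x,s=fit(w,'post_mount',c['pixels'],[472,84,np.radians(-12.5)],o); print(c['rect'],np.round(x,3),np.degrees(x[2]),s)
d=shot('top','top2.png')
c=cams.cut_out('top','short_supply')
for e in c[:2]: print(e['rect'],fit(d,'short_supply',e['pixels'],[463.9,-121.6,.1],z=7))
# overlay pin axes
im=cv2.resize(w['image'][:,:,::-1],None,fx=4,fy=4,interpolation=cv2.INTER_CUBIC)
cs,sn=np.cos(x[2]),np.sin(x[2])
def W(P): return np.asarray(P,float)@np.array([[cs,sn,0],[-sn,cs,0],[0,0,1]])+[x[0],x[1],3]
D=lambda P:np.round((proj(w,W(P),o)+.5)*4-.5).astype(int)
for sx in(-1,1):
  for sy in(-1,1):
    for r,z,col in((7.5,20,(0,0,255)),(3,20,(255,0,0)),(.7,54,(0,255,0))): cv2.polylines(im,[D(ring(sx*25,sy*48,r,z))],True,col,1)
cv2.polylines(im,[D(box(76,122,4,4)[[0,2,6,4]])],True,(0,255,255),1)
u=D([[0,0,10]])[0]; cv2.imwrite('pics/w4c.png',im[max(0,u[1]-300):u[1]+300,u[0]-250:u[0]+250])
```

```text
t 19.77 pos [471.5  83.3 218.4] turn 0.02 shift [ 0.03  0.01 -0.07] q6 0.37
[273.9, 178.5, 66.9, 103.8] [ 4.71069e+02  8.44080e+01 -2.00000e-01] -11.4353388597929 0.970080767006771
```

View pics/w4c.png

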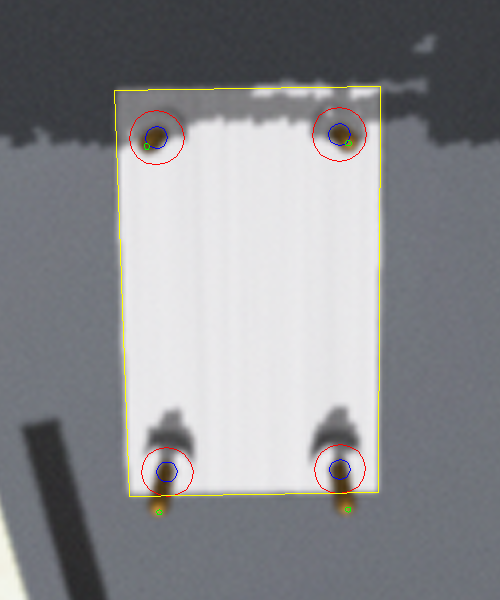

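Request:
move_arm --steps '[[[0, 0, 0], -1, 0], [[0, 0, 0], -1, 0], [[0, 0, 0], -1, 0], [[0, 0, 0], -0.5, 0]]'

```text
t: 20.25
ee_pos: [471.7, 83.3, 218.2]
orientation: [-2.116, -2.322, 0.0]
ft_force: [0.6, -0.3, 0.5]
width: 88.2
grasp_force: 0.0
```

Run:
```python
from h import *
plan(412,-348.4,219,np.radians(5))
```

```text
t 20.25 pos [471.7  83.3 218.2] turn 0.06 shift [-16.99  -3.88  -0.03] q6 0.06
```

Request:
move_arm --steps '[[[-0.5, -0.11, 0], 0, 0], [[-0.97, -0.222, 0], 0, 0], [[-0.97, -0.222, 0], 0, 0], [[-0.97, -0.222, 0], 0, 0], [[-0.97, -0.222, 0], 0, 0], [[-0.97, -0.222, 0], 0, 0], [[-0.97, -0.222, 0], 0, 0], [[-0.97, -0.222, 0], 0, 0], [[-0.97, -0.222, 0], 0, 0], [[-0.97, -0.222, 0], 0, 0], [[-0.97, -0.222, 0], 0, 0], [[-0.97, -0.222, 0], 0, 0], [[-0.97, -0.222, 0], 0, 0], [[-0.97, -0.222, 0], 0, 0], [[-0.97, -0.222, 0], 0, 0], [[-0.97, -0.222, 0], 0, 0], [[-0.97, -0.222, 0], 0, 0], [[-0.97, -0.222, 0], 0, 0], [[0, 0, 0], 0, 0], [[0, 0, 0], 0, 0]]'

```text
t: 21.92
ee_pos: [412.2, -348.9, 217.9]
orientation: [-2.123, -2.315, -0.0]
ft_force: [-0.7, 0.9, 0.5]
width: 87.9
grasp_force: 0.0
```

```bash
cat >> h.py <<'E'
def look(t,x0,f,z,marks,n=1,half=(300,250)):
    o=ctrl.get_obs(); w=shot('wrist',f)
    c=cams.cut_out('wrist',t)[0]; x,s=fit(w,t,c['pixels'],x0,o,z=z); print(t,np.round(c['rect']),np.round(x,4),round(np.degrees(x[2]),2),round(s,3))
    im=cv2.resize(w['image'][:,:,::-1],None,fx=4,fy=4,interpolation=cv2.INTER_CUBIC); cs,sn=np.cos(x[2]),np.sin(x[2])
    D=lambda P:np.round((proj(w,np.asarray(P,float)@np.array([[cs,sn,0],[-sn,cs,0],[0,0,1]])+[x[0],x[1],z],o)+.5)*4-.5).astype(int)
    for m in marks: cv2.polylines(im,[D(m)],True,(0,0,255),1)
    u=D([[0,0,10]])[0]; cv2.imwrite('pics/c_'+f,im[max(0,u[1]-half[0]):u[1]+half[0],max(0,u[0]-half[1]):u[0]+half[1]]); return x,s
Q=[0,2,6,4]
holes=[ring(a*25,b*48,5.5,4) for a in(-1,1) for b in(-1,1)]
E
python3 - <<'E'
from h import *
x,s=look('board',[412,-348.4,np.radians(4.4)],'w5.png',0,holes+[box(74,122,4,4)[Q],box(36,40,22,22)[Q]]); plan(x[0],x[1],6,x[2])
d=cams.get_image('top')
for t,x0 in (('short_supply',[463.9,-121.6,.1]),):
  for e in cams.cut_out('top',t)[:2]: print(e['rect'],fit(d,t,e['pixels'],x0,z=7))
e=cams.cut_out('top','post_mount')[0]; print(fit(d,'post_mount',e['pixels'],[471,84.4,-.2]))
E
```

```text
board [274. 175.  70. 102.] [ 4.112769e+02 -3.478102e+02  8.390000e-02] 4.81 0.96
t 22.02 pos [ 412.5 -347.3  217.9] turn 0.06 shift [-0.02 -0.05  8.48] q6 -0.81
[352.0, 231.6, 30.0, 17.3] (array([ 4.64152678e+02, -1.21653074e+02,  1.17186499e-01]), np.float64(0.914694220833834))
(array([ 4.71299297e+02,  8.34049249e+01, -2.06137257e-01]), np.float64(0.9687182881094198))
```

View pics/c_w5.png

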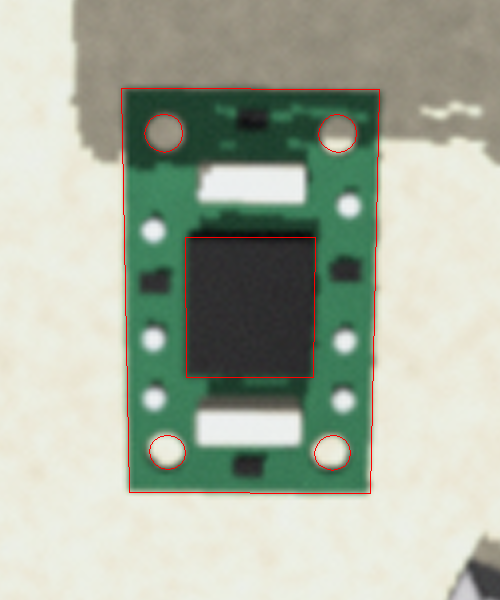

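Request:
move_arm --steps '[[[-0.02, -0.05, 0.95], 0.06, 0], [[0, 0, 0.95], 0, 0], [[0, 0, 0.95], 0, 0], [[0, 0, 0.95], 0, 0], [[0, 0, 0.95], 0, 0], [[0, 0, 0.95], 0, 0], [[0, 0, 0.8], 0, 0], [[0, 0, 0.4], 0, 0], [[0, 0, 0], 0, 0], [[0, 0, 0], 0, 0]]'

```text
t: 23.0
ee_pos: [412.0, -348.0, 45.8]
orientation: [-2.125, -2.313, 0.0]
ft_force: [-0.1, -0.7, 0.2]
width: 88.0
grasp_force: 0.0
```

Run:
```python
from h import *
plan(411.3,-347.8,8,.0839); 
for i in range(3): cams.get_image('wrist'); print(np.round(ctrl.get_obs()['ee_pos'],1))
```

```text
t 23.0 pos [ 412.  -348.    45.8] turn 0.01 shift [ 0.01 -0.03  1.51] q6 -0.81
[ 412.4 -348.5   46.5]
[ 412.6 -348.8   46.9]
[ 412.7 -348.9   47. ]
```

Request:
move_arm --steps '[[[0.05, -0.05, 0.6], 0, 0], [[0, 0, 0.5], 0, 0], [[0, 0, 0.3], 0, 0], [[0, 0, 0.15], 0, 0], [[0, 0, 0.03], 0, 0], [[0, 0, 0], 0, 0], [[0, 0, 0], 0, 0], [[0, 0, 0], 0, 0]]'

```text
t: 23.82
ee_pos: [410.7, -347.4, 6.6]
orientation: [2.125, 2.313, 0.0]
ft_force: [-0.2, -0.2, 0.0]
width: 87.9
grasp_force: 0.0
```

Request:
move_arm --steps '[[[0, 0, 0], 0, 0.3], [[0, 0, 0], 0, 0.6], [[0, 0, 0], 0, 0.8], [[0, 0, 0], 0, 1], [[0, 0, 0], 0, 1], [[0, 0, 0], 0, 1], [[0, 0, 0], 0, 1]]'

```text
t: 24.4
ee_pos: [410.5, -347.2, 6.2]
orientation: [2.126, 2.313, 0.0]
ft_force: [0.1, 0.4, -0.2]
width: 44.8
grasp_force: 0.0
```

Request:
move_arm --steps '[[[0, 0, -0.2], 0, 1], [[0, 0, -0.6], 0, 1], [[0, 0, -0.9], 0, 1], [[0, 0, -0.9], 0, 1], [[0, 0, -0.9], 0, 1], [[0, 0, -0.9], 0, 1], [[0, 0, -0.5], 0, 1], [[0, 0, 0], 1, 1], [[0, 0, 0], 1, 1], [[0, 0, 0], 1, 1], [[0, 0, 0], 0.3, 1], [[0, 0, 0], 0, 1], [[0, 0, 0], 0, 1]]'

```text
t: 25.48
ee_pos: [410.3, -347.0, 128.7]
orientation: [-2.434, -1.985, 0.0]
ft_force: [-0.3, -0.1, -2.2]
width: 35.8
grasp_force: 30.0
```

Run:
```python
from h import *
plan(471.1,84.2,125,np.radians(-11.6))
o=ctrl.get_obs(); p=o['ee_pos']
x,s=look('board',[p[0],p[1],np.radians(-11.6)],'w6.png',p[2]-6.6,holes+[box(74,122,4,4)[Q],box(36,40,22,22)[Q]],half=(300,350))
print(o['orientation'],np.degrees(yaw(o)))
```

```text
t 25.48 pos [ 410.3 -347.   128.7] turn 0.0 shift [17.39 -1.09  0.15] q6 -0.52
board [276. 234. 140. 193.] [ 4.106532e+02 -3.478869e+02 -2.008000e-01] -11.5 0.631
[-2.43430608e+00 -1.98543164e+00  1.10304590e-04] -11.598301643187048
```

View pics/c_w6.png

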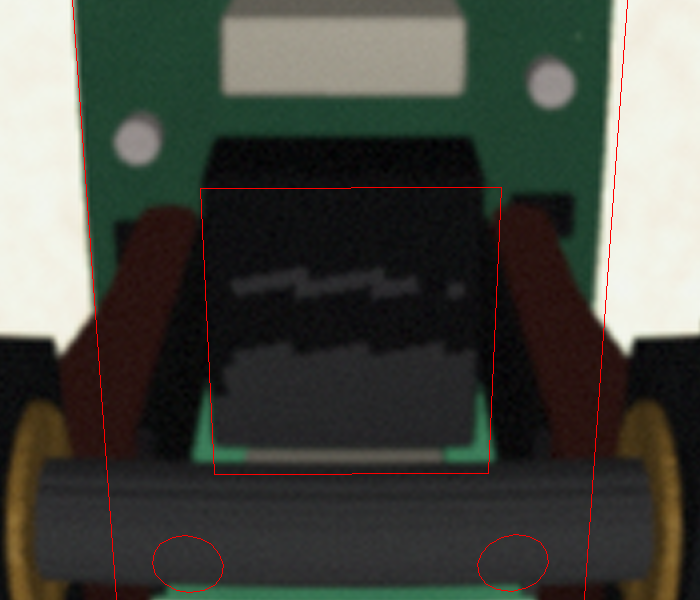

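```bash
cat > pf.py <<'E'
from h import *
from scipy.optimize import least_squares
def u2crop(o,w,x,z,half):
    cs,sn=np.cos(x[2]),np.sin(x[2]); u=np.round((proj(w,np.array([[x[0],x[1],z+10]]),o)+.5)*4-.5).astype(int)[0]
    return np.array([max(0,u[0]-half[1]),max(0,u[1]-half[0])])
E
python3 - <<'E'
from pf import *
o=ctrl.get_obs(); w=cams.get_image('wrist'); p=o['ee_pos']; z=p[2]-6.6
off=u2crop(o,w,[410.6532,-347.8869,-.2008],z,(300,350)); print(off)
# local object points in tool-ish frame: +x part dir=tool y; seen up = +y part(or half-turn)
def D(x,P):
    cs,sn=np.cos(x[2]),np.sin(x[2]); return (proj(w,np.asarray(P,float)@np.array([[cs,sn,0],[-sn,cs,0],[0,0,1]])+[x[0],x[1],x[3]],o)+.5)*4-.5-off
x0=np.array([410.65,-347.89,-.2,z])
pts=dict(conn=[[-15,40,22],[15,40,22],[15,30,22],[-15,30,22]],blk=[[-18,20,22],[18,20,22],[18,-20,22],[-18,-20,22]],blkbase=[[-18,20,4],[18,20,4]],L=[[-37,40,4],[-37,10,4]],R_=[[37,40,4],[37,10,4]])
for dz in (0,-5,-10):
    for k,v in pts.items(): print(dz,k,np.round(D(x0+[0,0,0,dz],v)).astype(int).tolist())
E
```

```text
[760 718]
0 conn [[220, 25], [480, 24], [478, 108], [222, 108]]
0 blk [[200, 189], [500, 188], [488, 474], [213, 475]]
0 blkbase [[214, 144], [485, 143]]
0 L [[66, -3], [79, 214]]
0 R_ [[632, -4], [620, 212]]
-5 conn [[224, 16], [475, 15], [474, 96], [226, 97]]
-5 blk [[204, 175], [496, 175], [484, 454], [217, 455]]
-5 blkbase [[217, 133], [481, 132]]
-5 L [[73, -10], [85, 201]]
-5 R_ [[624, -11], [613, 200]]
-10 conn [[227, 8], [471, 7], [470, 86], [229, 87]]
-10 blk [[208, 163], [491, 162], [480, 436], [220, 437]]
-10 blkbase [[221, 123], [477, 122]]
-10 L [[80, -16], [92, 189]]
-10 R_ [[617, -18], [606, 188]]
```

Request:
move_arm --steps '[[[0, 0, 0.9], 0, 1], [[0, 0, 0.9], 0, 1], [[0, 0, 0.9], 0, 1], [[0, 0, 0.8], 0, 1], [[0, 0, 0.5], 0, 1], [[0, 0, 0.3], 0, 1], [[0, 0, 0.1], 0, 1], [[0, 0, 0.04], 0, 1], [[0, 0, 0], 0, 1], [[0, 0, 0], 0, 1]]'

```text
t: 26.47
ee_pos: [411.0, -347.7, 18.6]
orientation: [2.434, 1.983, 0.0]
ft_force: [0.2, 0.4, -2.1]
width: 35.7
grasp_force: 30.0
```

Request:
move_arm --steps '[[[0, 0, 0.06], 0, 1], [[0, 0, 0.04], 0, 1], [[0, 0, 0], 0, 1], [[0, 0, 0], 0, 1]]'

```text
t: 26.8
ee_pos: [410.5, -347.3, 15.4]
orientation: [2.435, 1.984, 0.0]
ft_force: [0.6, 0.4, -1.4]
width: 35.5
grasp_force: 30.0
```

Request:
move_arm --steps '[[[0, 0, 0.03], 0, 1], [[0, 0, 0], 0, 1], [[0, 0, 0], 0, 0.4], [[0, 0, 0], 0, 0.4], [[0, 0, 0], 0, 0.4], [[0, 0, 0], 0, 0.4], [[0, 0, 0.15], 0, 0.4], [[0, 0, 0.12], 0, 0.4], [[0, 0, 0.03], 0, 0.4], [[0, 0, 0], 0, 0.4], [[0, 0, 0], 0, 1], [[0, 0, 0], 0, 1], [[0, 0, 0], 0, 1], [[0, 0, 0], 0, 1], [[0, 0, 0], 0, 1], [[0, 0, 0], 0, 1], [[0, 0, 0], 0, 1], [[0, 0, 0], 0, 1]]'

```text
t: 28.3
ee_pos: [410.5, -347.2, 7.0]
orientation: [2.436, 1.984, 0.0]
ft_force: [0.4, 0.8, -0.3]
width: 35.7
grasp_force: 30.0
```

Request:
move_arm --steps '[[[0, 0, -0.3], 0, 1], [[0, 0, -0.7], 0, 1], [[0, 0, -0.9], 0, 1], [[0, 0, -0.9], 0, 1], [[0, 0, -0.9], 0, 1], [[0, 0, -0.9], 0, 1], [[0, 0, -0.2], 0, 1], [[0, 0, 0], 0, 1], [[0, 0, 0], 0, 1], [[0, 0, 0], 0, 1], [[0, 0, 0], 0, 1], [[0, 0, 0], 0, 1]]'

```text
t: 29.3
ee_pos: [409.9, -346.7, 125.7]
orientation: [-2.434, -1.983, 0.001]
ft_force: [0.6, -0.1, -2.0]
width: 35.6
grasp_force: 30.0
```

```bash
cat >> pf.py <<'E'
def held(f,pts,dz,half=(300,350)):
    """overlay part as if centred on the tool at TCP height dz above its underside; crop origin fixed by TCP"""
    o=ctrl.get_obs(); w=cams.get_image('wrist'); p=np.array(o['ee_pos']); a=yaw(o); cs,sn=np.cos(a),np.sin(a)
    P=lambda q:(proj(w,np.asarray(q,float)@np.array([[cs,sn,0],[-sn,cs,0],[0,0,1]])+p-[0,0,dz],o)+.5)*4-.5
    off=np.maximum(0,np.round(P([[0,0,10]])[0]).astype(int)-[half[1],half[0]])
    im=cv2.resize(w['image'][:,:,::-1],None,fx=4,fy=4,interpolation=cv2.INTER_CUBIC)[off[1]:off[1]+2*half[0],off[0]:off[0]+2*half[1]].copy()
    for q in pts: cv2.polylines(im,[np.round(P(q)-off).astype(int)],True,(0,0,255),1); print(np.round(P(q)-off).astype(int).tolist())
    cv2.imwrite('pics/'+f,im)
E
python3 - <<'E'
from pf import *
plan(471.1,84.2,125,np.radians(-11.6))
held('h1.png',[[[-15,40,22],[15,40,22],[15,30,22],[-15,30,22]],[[-18,20,22],[18,20,22],[18,-20,22],[-18,-20,22]],[[-18,20,4],[18,20,4]],[[-37,40,4],[-37,10,4]],[[37,40,4],[37,10,4]]],7)
E
```

```text
t 29.3 pos [ 409.9 -346.7  125.7] turn -0.01 shift [17.38 -1.07  0.03] q6 -0.52
[[221, 24], [480, 24], [478, 107], [223, 107]]
[[200, 188], [501, 188], [488, 474], [213, 474]]
[[215, 144], [486, 144]]
[[68, -3], [80, 213]]
[[633, -3], [621, 213]]
```

View pics/h1.png

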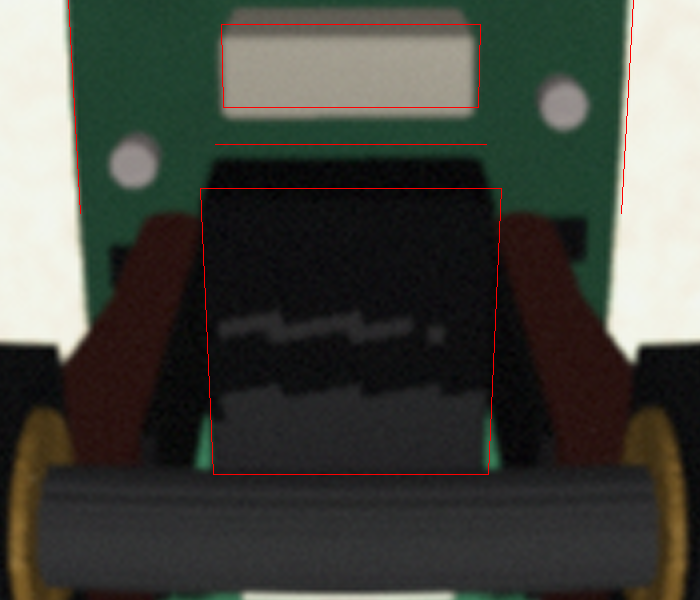

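Request:
move_arm --steps '[[[0.5, -0.055, 0], 0, 1], [[0.96, -0.055, 0], 0, 1], [[0.96, -0.055, 0], 0, 1], [[0.96, -0.055, 0], 0, 1], [[0.96, -0.055, 0], 0, 1], [[0.96, -0.055, 0], 0, 1], [[0.96, -0.055, 0], 0, 1], [[0.96, -0.055, 0], 0, 1], [[0.96, -0.055, 0], 0, 1], [[0.96, -0.055, 0], 0, 1], [[0.96, -0.055, 0], 0, 1], [[0.96, -0.055, 0], 0, 1], [[0.96, -0.055, 0], 0, 1], [[0.96, -0.055, 0], 0, 1], [[0.96, -0.055, 0], 0, 1], [[0.96, -0.055, 0], 0, 1], [[0.96, -0.055, 0], 0, 1], [[0.96, -0.055, 0], 0, 1], [[0.62, -0.055, 0], 0, 1]]'

```text
t: 30.93
ee_pos: [472.7, 87.5, 126.8]
orientation: [-2.434, -1.985, -0.0]
ft_force: [0.1, -0.5, -0.7]
width: 35.9
grasp_force: 30.0
```

Request:
move_arm --steps '[[[0, 0, 0.6], 0, 1], [[0, 0, 0.6], 0, 1], [[0, 0, 0.4], 0, 1], [[0, 0, 0.2], 0, 1], [[0, 0, 0], 0, 1], [[0, 0, 0], 0, 1], [[0, 0, 0], 0, 1], [[0, 0, 0], 0, 1], [[0, 0, 0], 0, 1], [[0, 0, 0], 0, 1]]'

```text
t: 31.77
ee_pos: [473.4, 85.0, 82.4]
orientation: [2.436, 1.984, 0.001]
ft_force: [0.2, 1.0, -0.9]
width: 35.9
grasp_force: 30.0
```

```bash
cat >> pf.py <<'E'
def pins(f,mt,dz,off=(-1.5,0),half=(300,350)):
    """overlay: red = board holes as held (tool x,y offset), green = pins at mount estimate mt, crop round far holes"""
    o=ctrl.get_obs(); w=cams.get_image('wrist'); p=np.array(o['ee_pos'])
    def T(q,x,y,z,a): return (proj(w,np.asarray(q,float)@np.array([[np.cos(a),np.sin(a),0],[-np.sin(a),np.cos(a),0],[0,0,1]])+[x,y,z],o)+.5)*4-.5
    a=yaw(o); bx=p[0]-np.sin(a)*off[0]+np.cos(a)*off[1]; by=p[1]+np.cos(a)*off[0]+np.sin(a)*off[1]
    B=lambda q:T(q,bx,by,p[2]-dz,a); G=lambda q:T(q,mt[0],mt[1],3,mt[2])
    u=np.maximum(0,np.round(B([[0,48,4]])[0]).astype(int)-[half[1],half[0]])
    im=cv2.resize(w['image'][:,:,::-1],None,fx=4,fy=4,interpolation=cv2.INTER_CUBIC)[u[1]:u[1]+2*half[0],u[0]:u[0]+2*half[1]].copy()
    for sx in(-1,1):
        for q,c in((B(ring(sx*25,48,5.5,4)),(0,0,255)),(G(ring(sx*25,48,3,44)),(0,255,0)),(G(ring(sx*25,48,.7,54)),(0,255,255))): cv2.polylines(im,[np.round(q-u).astype(int)],True,c,1); print(np.round((q-u).mean(0)).astype(int),end=' ')
    cv2.imwrite('pics/'+f,im)
E
python3 - <<'E'
from pf import *
plan(471.7,85.8,80,np.radians(-11.55)); pins('p1.png',[471.07,84.41,-.2],7)
E
```

```text
t 31.77 pos [473.4  85.   82.4] turn -0.03 shift [ 0.02 -0.07  0.09] q6 0.36
[156 301] [171 268] [162 277] [544 301] [498 267] [506 275]
```

View pics/p1.png

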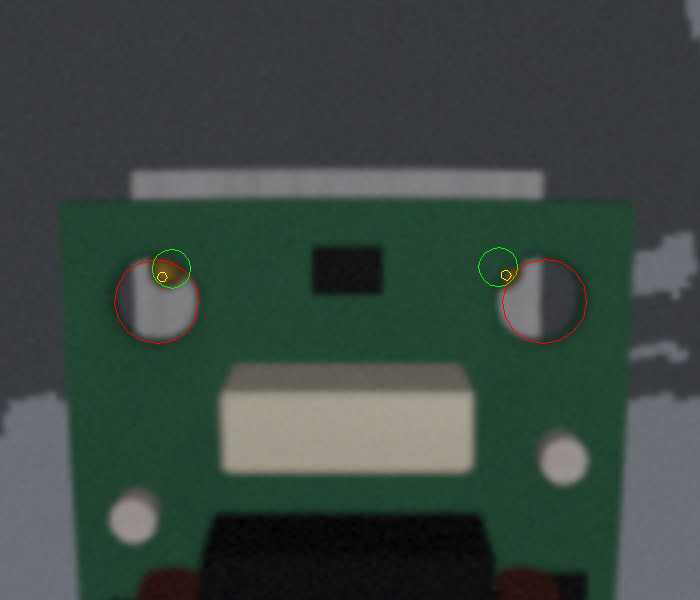

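Request:
move_arm --steps '[[[0.02, -0.08, 0.2], 0, 1], [[0, 0, 0.2], 0, 1], [[0, 0, 0.15], 0, 1], [[0, 0, 0.05], 0, 1], [[0, 0, 0], 0, 1], [[0, 0, 0], 0, 1], [[0, 0, 0], 0, 1], [[0, 0, 0], 0, 1], [[0, 0, 0], 0, 1], [[0, 0, 0], 0, 1], [[0, 0, 0], 0, 1], [[0, 0, 0], 0, 1]]'

```text
t: 32.82
ee_pos: [471.2, 86.0, 67.0]
orientation: [2.436, 1.984, 0.0]
ft_force: [-0.9, -0.3, -1.6]
width: 35.7
grasp_force: 30.0
```

Run:
```python
from pf import *
plan(471.7,85.8,27,np.radians(-11.55)); pins('p2.png',[471.07,84.41,-.2],7)
```

```text
t 32.82 pos [471.2  86.   67. ] turn -0.02 shift [-0.    0.02  1.6 ] q6 0.36
[156 301] [173 285] [163 295] [544 301] [527 283] [537 293]
```

View pics/p2.png

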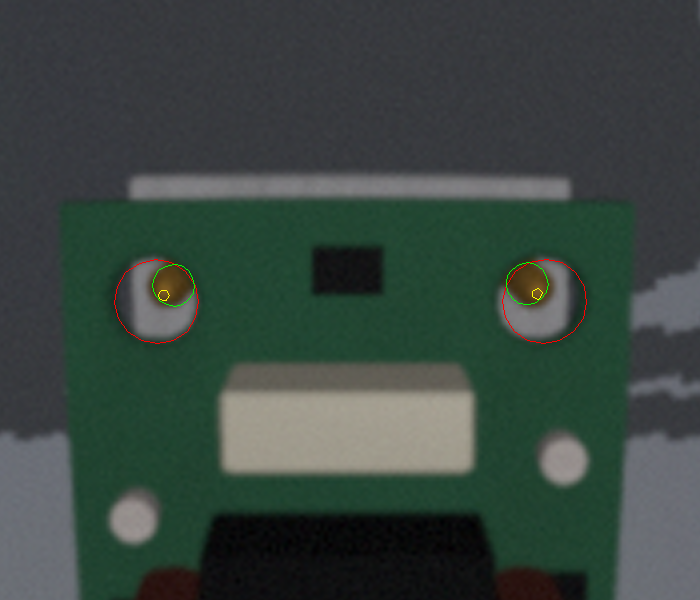

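Request:
move_arm --steps '[[[0, 0, 0.15], 0, 1], [[0, 0, 0.2], 0, 1], [[0, 0, 0.2], 0, 1], [[0, 0, 0.2], 0, 1], [[0, 0, 0.2], 0, 1], [[0, 0, 0.2], 0, 1], [[0, 0, 0.15], 0, 1], [[0, 0, 0.06], 0, 1], [[0, 0, 0], 0, 1], [[0, 0, 0], 0, 1], [[0, 0, 0], 0, 1]]'

```text
t: 33.78
ee_pos: [471.3, 86.0, 33.1]
orientation: [2.436, 1.984, 0.0]
ft_force: [-0.1, 0.2, -2.2]
width: 35.5
grasp_force: 30.0
```

Over the pins with no side force; seat it.

Request:
move_arm --steps '[[[0, 0, 0.06], 0, 1], [[0, 0, 0.05], 0, 1], [[0, 0, 0.02], 0, 1], [[0, 0, 0], 0, 1], [[0, 0, 0], 0, 1], [[0, 0, 0], 0, 1]]'

```text
t: 34.28
ee_pos: [471.3, 86.0, 29.9]
orientation: [2.436, 1.984, 0.0]
ft_force: [-0.9, 0.8, 4.5]
width: 36.2
grasp_force: 30.0
```

Request:
move_arm --steps '[[[0, 0, 0], 0, 0.5], [[0, 0, 0], 0, 0.3], [[0, 0, 0], 0, 0], [[0, 0, 0], 0, 0], [[0, 0, 0], 0, 0], [[0, 0, 0], 0, 0], [[0, 0, -0.3], 0, 0], [[0, 0, -0.6], 0, 0], [[0, 0, -0.9], 0, 0], [[0, 0, -1], 0, 0], [[0, 0, -1], 0, 0], [[0, 0, -1], 0, 0], [[0, 0, -1], 0, 0], [[0, 0, -1], 0, 0], [[0, 0, -0.8], 0, 0], [[0, 0, 0], 0, 0], [[0, 0, 0], 0, 0], [[0, 0, 0], 0, 0]]'

```text
t: 35.78
ee_pos: [470.5, 85.9, 219.2]
orientation: [-2.435, -1.984, 0.001]
ft_force: [-0.2, -0.2, -0.3]
width: 87.6
grasp_force: 0.0
```

Run:
```python
from h import *
x,s=look('board',[471,84.4,-.2],'w7.png',23,holes+[box(74,122,4,4)[Q],box(36,40,22,22)[Q]]+[ring(a*25,b*48,1,34) for a in(-1,1) for b in(-1,1)])
plan(396.8,325.7,220,np.radians(18.6))
```

```text
board [275. 181.  71. 105.] [ 4.708282e+02  8.436560e+01 -2.028000e-01] -11.62 0.927
t 35.88 pos [470.2  85.8 218.5] turn -6.05 shift [10.03  0.28 -0.06] q6 0.36
```

View pics/c_w7.png

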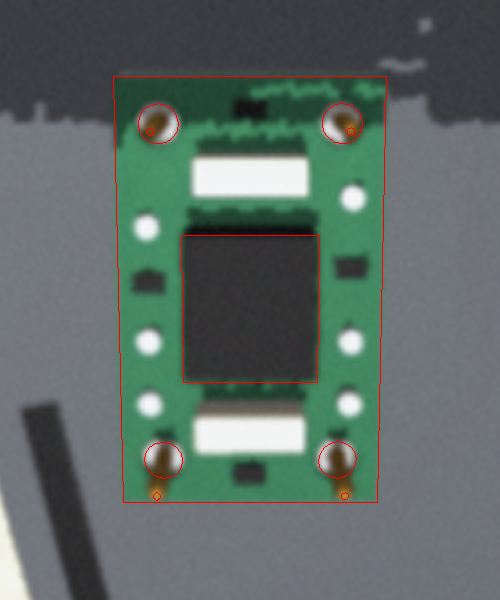

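Request:
move_arm --steps '[[[0, 0, 0], -1, 0], [[0, 0, 0], -1, 0], [[0, 0, 0], -1, 0], [[0, 0, 0], -1, 0], [[0, 0, 0], -1, 0], [[0, 0, 0], -1, 0], [[0.5, 0.03, 0], 0, 0], [[0.95, 0.025, 0], 0, 0], [[0.95, 0.025, 0], 0, 0], [[0.95, 0.025, 0], 0, 0], [[0.95, 0.025, 0], 0, 0], [[0.95, 0.025, 0], 0, 0], [[0.95, 0.025, 0], 0, 0], [[0.95, 0.025, 0], 0, 0], [[0.95, 0.025, 0], 0, 0], [[0.95, 0.025, 0], 0, 0], [[0.95, 0.025, 0], 0, 0], [[0, 0, 0], 0, 0], [[0, 0, 0], 0, 0], [[0, 0, 0], 0, 0]]'

```text
t: 37.55
ee_pos: [398.7, 324.7, 218.7]
orientation: [-1.838, -2.547, 0.004]
ft_force: [0.3, -0.3, 0.9]
width: 87.7
grasp_force: 0.0
```

Run:
```python
from h import *
x,s=look('heat_plate',[396.8,325.7,np.radians(18.6)],'w8.png',0,holes+[box(74,122,4,4)[Q],box(36,44,24,24)[Q]])
plan(x[0],x[1],46,x[2])
```

```text
heat_plate [275. 171.  65.  98.] [3.958316e+02 3.284071e+02 3.377000e-01] 19.35 0.926
t 37.65 pos [399.2 324.4 219.1] turn -0.21 shift [ 0.19 -0.07  6.92] q6 0.34
```

View pics/c_w8.png

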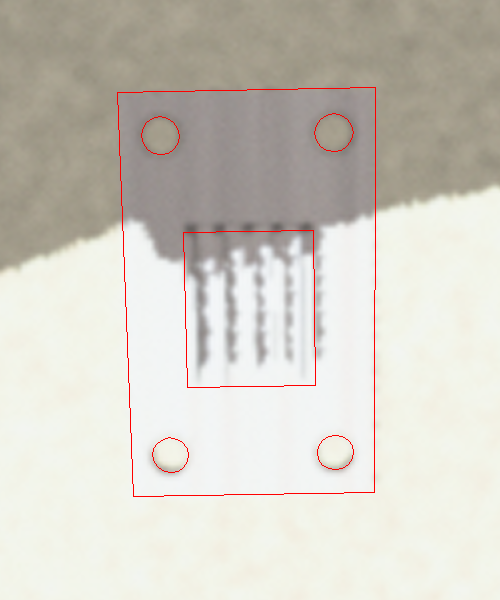

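Request:
move_arm --steps '[[[0.19, -0.07, 0.92], -0.2, 0], [[0, 0, 0.95], 0, 0], [[0, 0, 0.95], 0, 0], [[0, 0, 0.95], 0, 0], [[0, 0, 0.95], 0, 0], [[0, 0, 0.95], 0, 0], [[0, 0, 0.8], 0, 0], [[0, 0, 0.45], 0, 0], [[0, 0, 0], 0, 0], [[0, 0, 0], 0, 0], [[0, 0, 0], 0, 0], [[0, 0, 0], 0, 0]]'

```text
t: 38.65
ee_pos: [396.9, 329.9, 47.9]
orientation: [1.817, 2.562, 0.003]
ft_force: [-0.0, 0.4, 0.8]
width: 87.5
grasp_force: 0.0
```

Run:
```python
from h import *
plan(395.8,328.4,7.5,.3377)
```

```text
t 38.65 pos [396.9 329.9  47.9] turn -0.01 shift [-0.04 -0.06  1.62] q6 0.33
```

Request:
move_arm --steps '[[[-0.04, -0.05, 0.6], 0, 0], [[0, 0, 0.5], 0, 0], [[0, 0, 0.3], 0, 0], [[0, 0, 0.15], 0, 0.2], [[0, 0, 0.05], 0, 0.3], [[0, 0, 0], 0, 0.3], [[0, 0, 0], 0, 0.4], [[0, 0, 0], 0, 0.4]]'

```text
t: 39.32
ee_pos: [395.5, 328.4, 7.2]
orientation: [1.817, 2.563, 0.001]
ft_force: [-0.5, 0.4, -0.1]
width: 58.1
grasp_force: 0.0
```

Position good (within 0.5 mm); close and lift.

Request:
move_arm --steps '[[[0, 0, 0], 0, 0.6], [[0, 0, 0], 0, 1], [[0, 0, 0], 0, 1], [[0, 0, 0], 0, 1], [[0, 0, 0], 0, 1], [[0, 0, 0], 0, 1], [[0, 0, 0], 0, 1], [[0, 0, 0], 0, 1], [[0, 0, 0], 0, 1]]'

```text
t: 40.07
ee_pos: [395.4, 328.2, 6.9]
orientation: [1.817, 2.563, 0.001]
ft_force: [0.7, 0.1, 5.6]
width: 35.9
grasp_force: 30.0
```

Request:
move_arm --steps '[[[0, 0, -0.3], 0, 1], [[0, 0, -0.7], 0, 1], [[0, 0, -0.9], 0, 1], [[0, 0, -0.9], 0, 1], [[0, 0, -0.9], 0, 1], [[0, 0, -0.9], 0, 1], [[0, 0, -0.3], 0, 1], [[0, 0, 0], 1, 1], [[0, 0, 0], 1, 1], [[0, 0, 0], 1, 1], [[0, 0, 0], 1, 1], [[0, 0, 0], 1, 1], [[0, 0, 0], 1, 1], [[0, 0, 0], 0.2, 1], [[0, 0, 0], 0, 1], [[0, 0, 0], 0, 1], [[0, 0, 0], 0, 1], [[0, 0, 0], 0, 1]]'

```text
t: 41.57
ee_pos: [395.1, 328.0, 129.0]
orientation: [2.435, 1.986, -0.0]
ft_force: [-0.3, 0.3, -2.8]
width: 35.8
grasp_force: 30.0
```

Run:
```python
from pf import *
plan(471.7,85.8,125,np.radians(-11.55))
held('h2.png',[[[-18,22,24],[18,22,24],[18,-22,24],[-18,-22,24]],[[-18,22,4],[18,22,4]],[[-37,61,4],[-37,10,4]],[[37,61,4],[37,10,4]]]+holes[1::2],7.2,half=(300,350))
```

```text
t 41.57 pos [395.1 328.  129. ] turn -0.01 shift [-8.88  4.94  0.16] q6 0.87
[[198, 177], [503, 177], [488, 494], [213, 494]]
[[215, 129], [486, 129]]
[[62, -164], [80, 213]]
[[639, -164], [620, 212]]
[[198, -66], [195, -82], [185, -96], [171, -105], [155, -108], [139, -104], [125, -95], [117, -81], [114, -65], [118, -49], [127, -35], [141, -26], [157, -23], [173, -27], [187, -36], [195, -50]]
[[587, -65], [584, -81], [575, -95], [562, -104], [546, -108], [529, -105], [515, -96], [506, -82], [502, -66], [505, -50], [514, -36], [528, -27], [543, -23], [560, -26], [573, -35], [583, -49]]
```

View pics/h2.png

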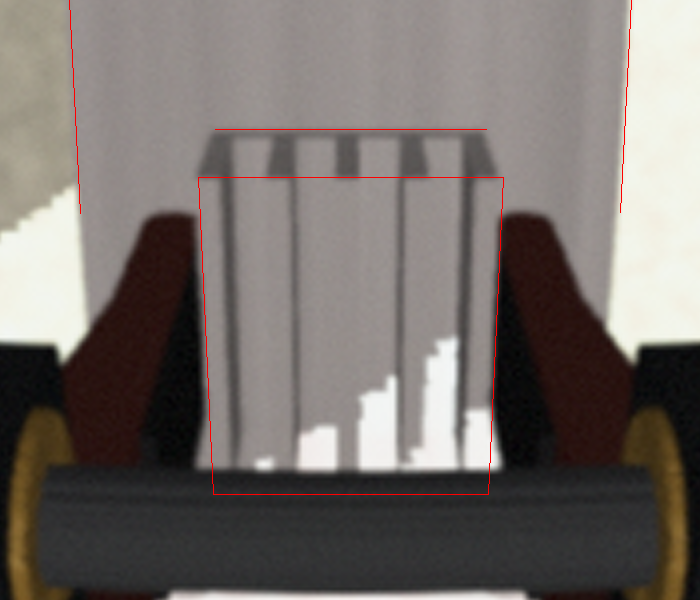

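Request:
move_arm --steps '[[[-0.5, 0.26, 0], 0, 1], [[-0.936, 0.52, 0], 0, 1], [[-0.936, 0.52, 0], 0, 1], [[-0.936, 0.52, 0], 0, 1], [[-0.936, 0.52, 0], 0, 1], [[-0.936, 0.52, 0], 0, 1], [[-0.936, 0.52, 0], 0, 1], [[-0.936, 0.52, 0], 0, 1], [[-0.936, 0.52, 0], 0, 1], [[-0.936, 0.52, 0], 0, 1], [[0, 0, 0], 0, 1], [[0, 0, 0], 0, 1], [[0, 0, 0.6], 0, 1], [[0, 0, 0.6], 0, 1], [[0, 0, 0.4], 0, 1], [[0, 0, 0.2], 0, 1], [[0, 0, 0], 0, 1], [[0, 0, 0], 0, 1], [[0, 0, 0], 0, 1], [[0, 0, 0], 0, 1]]'

```text
t: 43.28
ee_pos: [471.5, 84.8, 84.8]
orientation: [2.435, 1.984, 0.002]
ft_force: [-0.6, 0.3, -1.5]
width: 35.8
grasp_force: 30.0
```

Run:
```python
from h import *
plan(471.45,84.75,68,np.radians(-11.55))
```

```text
t 43.28 pos [471.5  84.8  84.8] turn -0.02 shift [-0.   -0.    0.67] q6 0.36
```

Request:
move_arm --steps '[[[0, 0, 0.2], 0, 1], [[0, 0, 0.2], 0, 1], [[0, 0, 0.15], 0, 1], [[0, 0, 0.1], 0, 1], [[0, 0, 0], 0, 1], [[0, 0, 0], 0, 1], [[0, 0, 0], 0, 1], [[0, 0, 0], 0, 1], [[0, 0, 0], 0, 1], [[0, 0, 0], 0, 1], [[0, 0, 0], 0, 1]]'

```text
t: 44.2
ee_pos: [471.1, 84.6, 68.0]
orientation: [2.436, 1.984, 0.0]
ft_force: [0.2, 0.2, -2.0]
width: 35.7
grasp_force: 30.0
```

Run:
```python
from pf import *
plan(471.45,84.75,52,np.radians(-11.55)); pins('p3.png',[471.07,84.41,-.2],7,off=(-.4,-.2))
```

```text
t 44.2 pos [471.1  84.6  68. ] turn -0.02 shift [0.01 0.01 0.64] q6 0.36
[155 301] [174 282] [164 292] [544 301] [526 281] [536 290]
```

View pics/p3.png

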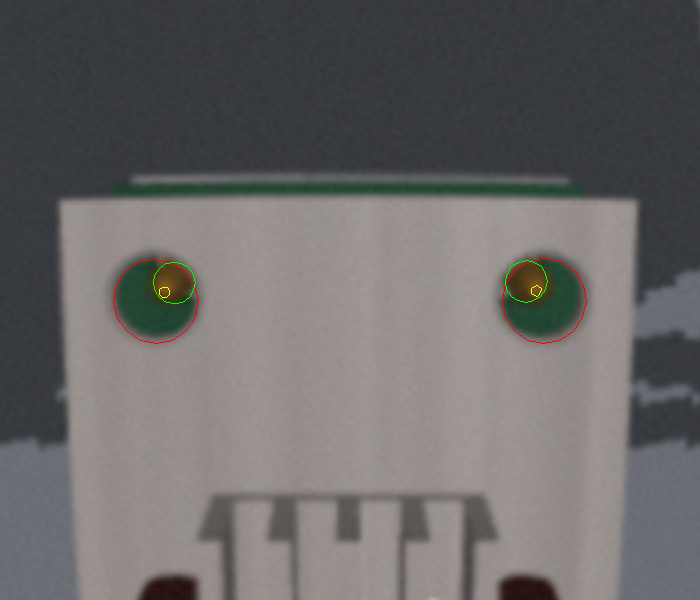

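Request:
move_arm --steps '[[[0, 0, 0.12], 0, 1], [[0, 0, 0.15], 0, 1], [[0, 0, 0.15], 0, 1], [[0, 0, 0.1], 0, 1], [[0, 0, 0.06], 0, 1], [[0, 0, 0], 0, 1], [[0, 0, 0], 0, 1], [[0, 0, 0], 0, 1]]'

```text
t: 44.92
ee_pos: [471.1, 84.6, 53.4]
orientation: [-2.436, -1.984, 0.0]
ft_force: [0.2, 0.3, -1.0]
width: 35.9
grasp_force: 30.0
```

Request:
move_arm --steps '[[[0, 0, 0.04], 0, 1], [[0, 0, 0.03], 0, 1], [[0, 0, 0], 0, 1], [[0, 0, 0], 0, 1], [[0, 0, 0], 0, 1]]'

```text
t: 45.33
ee_pos: [471.2, 84.6, 51.9]
orientation: [2.436, 1.984, 0.0]
ft_force: [0.1, -0.6, 1.7]
width: 35.9
grasp_force: 30.0
```

Contact on the board's block; release, rise and back off for a check.

Request:
move_arm --steps '[[[0, 0, 0], 0, 0.5], [[0, 0, 0], 0, 0.3], [[0, 0, 0], 0, 0], [[0, 0, 0], 0, 0], [[0, 0, 0], 0, 0], [[0, 0, 0], 0, 0], [[0, 0, -0.3], 0, 0], [[0, 0, -0.6], 0, 0], [[0, 0, -0.9], 0, 0], [[0, 0, -1], 0, 0], [[0, 0, -1], 0, 0], [[0, 0, -1], 0, 0], [[0, 0, -1], 0, 0], [[0, 0, -0.9], 0, 0], [[0, 0, 0], 0, 0], [[0, 0, 0], 0, 0], [[0, 0, 0], 0, 0]]'

```text
t: 46.75
ee_pos: [470.5, 84.5, 218.8]
orientation: [-2.436, -1.984, 0.001]
ft_force: [-0.9, 0.4, 0.2]
width: 87.6
grasp_force: 0.0
```

Run:
```python
from h import *
x,s=look('heat_plate',[471,84.4,-.2],'w9.png',45,holes+[box(74,122,4,4)[Q],box(36,44,24,24)[Q]]+[ring(a*25,b*48,1,12) for a in(-1,1) for b in(-1,1)])
print(ctrl.get_obs()['t'])
```

```text
heat_plate [277. 183.  72. 109.] [ 4.706288e+02  8.404080e+01 -2.029000e-01] -11.62 0.951
46.85
```

View pics/c_w9.png

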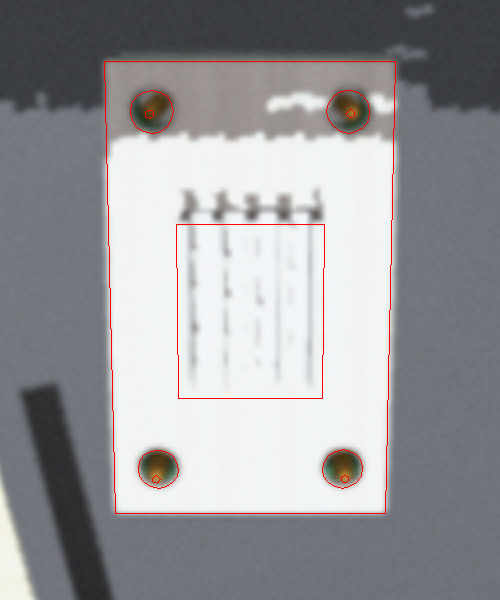

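The heat plate lies level over all four pins (holes near (152,111), (348,111), (158,468), (342,468)), and the outline fits at seat height. I checked both supplies in their trays earlier with the top camera.

Run:
```python
from h import *
print(ctrl.close_job())
```

```text
the job is handed in; nothing more can be done
None
```

The job is handed in at about 47 s: board and heat plate are seated on the pins and both supplies are in their trays by the camera checks; the hand-in returned no verdict, and I did not measure the dish or bit block afterwards.

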